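Shut the biscuit jar airtight

TASK

The square biscuit jar stands open and its push-button lid lies beside it on the worktop. Lift the lid by its raised button, set it fully home in the mouth of the jar with the button still up, let go, then press the button down until it clicks and stays down, so the biscuits keep crisp. Work gently: never bear on the jar with more than about 2 kg of push (20 N), and leave the jar and everything else standing where it is.

Things in the scene. Friction and masses are not known exactly. Their poses are not given: they have to be found in the camera images.
- jar: open square jar of clear plastic, 108 x 108 mm outside with rounded corners, 150 mm high, walls 4 mm (mouth 100 x 100 mm), about 0.85 kg with the stacks of round biscuits in it (they reach at most 100 mm up); loose, upright. Origin: centre of its underside; z up, x and y square to its walls
- lid: white square lid, 0.2 kg, right way up. Plug below: 97 x 97 mm, 14 mm deep, lowest 8 mm tapered to 91 x 91; 1.5 mm to spare on each side in the mouth, any quarter turn fits. Flange above: 112 x 112 mm, 12 mm thick; it rests on the rim when home (lid origin 136 mm above the jar's). Round push button on top, 46 mm across. Origin: centre of plug's underside; z up, x, y square to its sides
- lid_deck (a point): point on the lid's axis at the height of its flat upper face (the deck), 26 mm above the lid's origin. The button's stop lies 3.5 to 10 mm above this deck, different from lid to lid, and has to be felt; a button let go before the snap rises again by 5 mm or more, one that has clicked stays down
- button_top (a point): centre of the button's upper face. Button up, it stands 11 to 22 mm above the deck, with up to 4 mm of slack under a light drag of 2 N, so its height does not tell where it clicks. Pressed, its resistance climbs to a peak of 10 to 14 N, then it gives way, snaps down 1 to 2 mm and stops dead. Pressing on against the stop only loads the jar. Pulling a raised button up only takes up slack
- mug: mug with dark and light stripes, 81 x 116 x 94 mm, behind the work; not to be disturbed. Origin: centre of its underside
- salt_shaker: small salt shaker, 44 mm across, 90 mm high, behind the middle of the work (a like one far left at the back is fixed); not to be disturbed. Origin: centre of its underside
- food_tub: food tub with a lid, 99 x 139 x 56 mm, at the right front; not to be disturbed. Origin: centre of its underside
Things that resemble listed ones, but are neither listed nor needed, are in the scene too. Several things have the shape of the lid; the one meant has the colours described above.

How it is judged:
By the outcome, as a careful person would: the job done as asked, in the order asked, and still so for the second after the job is handed in, with the robot touching nothing.
It also fails if it takes over 51 s, if anything falls off the work surface, if the arm or the gripper's body presses on something with over 40 N, if the wrist force passes 120 N, or if a joint passes its speed limit or range.

ROBOT

A 6-joint arm with a two-finger parallel gripper is mounted at the origin on a cart in front of the work surface, level with it; the furniture and walls round the work are solid. World frame = base frame: x ahead of the robot, y to its left, z up, the work surface at z = 0. Lengths are in mm, angles in rad, forces in N, time in s.
With the tool pointing down it reaches from about 350 to 875 mm from the base axis. Payload 4.2 kg.
Tool frame: the origin (TCP) lies at the very end of the fingers, on their centre line; the grasp point (between the pads) lies 19 mm behind it; z points along the fingers, y is the line along which they close (so a half turn about z gives the same grasp; the last joint's range is limited). The gripper opens to 85 mm and grips with 20 to 120 N. Pads are 22 mm wide; open, the fingers measure 114 mm over their backs; the gripper's body (76 mm by 85 mm) begins 54 mm behind the grasp point. The pads swing forward as they close: fully open they stand 13 mm farther back than shut.
Start: joints at [-1.084, 0.385, 0.008, 0, -1.194, -0.259], TCP at [141.164, -608.828, 231.312] pointing down, gripper open.
Joint ranges: [-3.14, 3.14], [-1.21, 2.06], [-1.07, 1.41], [-3.16, 2.05], [-2.99, -0.16], [-3.1, 3.1]. Speed limits (rad/s): [2.79, 2.79, 3.14, 3.14, 3.14, 3.14].

INTERFACE

Orientations are given as a unit quaternion [x, y, z, w].
In Python, from bench import arm, viewer gives the robot as it stands. The module is installed in compiled form; this text tells all that it offers.
- The arm moves only by the shell command python3 -m jog 'ROWS' [OPENING]. ROWS is rows parted by semicolons, their numbers by spaces, 1 to 10 of them, each of 6 numbers: dx, dy, dz in mm, then a rotation vector rx, ry, rz in rad; each row is the pose to reach, as a shift and turn from the pose commanded when the command began, along the tool's axes at that moment; what a row does not reach only later rows make up. A row lasts 1/10 s, in which the tool goes at most 50 mm and 0.15 rad, less where a joint would pass 70% of its speed; a pose out of reach is approached as far as the arm can. OPENING is the finger opening in mm, set as the command begins (- or left out keeps the last). The fingers move at their own pace and stop on an object; the grip force is fixed at half the most. Time passes only in rows, so rows that do not move let the fingers close. It prints the time, the measured TCP pose, the force, the opening and the grip force at its end.
- arm.read_state(): the state, without advancing time (a new reading comes with each control period).
- viewer.get_image(name): name is "scene" or "side" or "wrist"; returns (picture, depth): 480x640x3 uint8, blue, green, red; 480x640 float32, mm along the optical axis (not along the pixel's ray), 0 where there is no reading.
- viewer.get_calibration(name): a dict with "K" (3x3 intrinsics, pixels), "rvec" (rotation vector, rad) and "tvec" (3), from world to camera coordinates, as OpenCV has them. Camera axes: x right, y down, z forward; pixel columns grow to the right and rows downward; lengths in mm; the calibration is good to about 2 mm. A picture is of the moment at which its call begins: read the wrist's pose just before it. get_calibration takes no time and is no camera call; for the wrist camera it gives the pose at the moment of the call.
- arm.job_done(): hands the job in; it is judged then, once.
The state is a dict: "clock": time; "joints": joint angles; "joint_vel": joint speeds; "joint_efforts": joint torques, N m; "position": TCP position; "ee_rot": TCP orientation; "contact_force": force on the tool from outside, world axes, zero at the start; "wrist_torque": the same for the moment, N m; "gripper_width": finger opening in mm; "grasp_force": force on a finger pad.
Only numpy, scipy, OpenCV 4.12 (cv2) and the standard library are available. Lean on these libraries where they do the work, as an engineer would, in place of code of your own. Each camera call takes 0.05 s, during which the arm holds its last target. There are 200 camera calls.

## Working session

There is one attempt and no reset: what is moved stays moved. The work goes in short steps, Python scripts to look and compute and a shell command to move; the robot and the scene stay as the last step left them, time stands still between calls to the robot, and variables do not carry over. Pictures are saved under pics/ and viewed, at most 10 in all, crops included, and the job is handed in when it is done.

```bash
mkdir -p pics
cat > h.py <<'E'
import cv2,numpy as np
from bench import arm,viewer
def grab(n,tag):
    c=viewer.get_calibration(n); im,d=viewer.get_image(n)
    R=cv2.Rodrigues(np.array(c["rvec"],float))[0]; t=np.array(c["tvec"],float).ravel(); K=np.array(c["K"],float)
    cv2.imwrite(f"pics/{tag}.png",im); np.savez(f"pics/{tag}.npz",im=im,d=d,R=R,t=t,K=K)
    return load(tag)
def load(tag):
    z=np.load(f"pics/{tag}.npz"); return [z[k] for k in("im","d","R","t","K")]
def plane(v,px,z):
    im,d,R,t,K=v; px=np.atleast_2d(np.array(px,float))
    r=(np.linalg.inv(K)@np.c_[px,np.ones(len(px))].T).T@R; o=-R.T@t
    return o+r*((z-o[2])/r[:,2])[:,None]
def cloud(v):
    im,d,R,t,K=v; h,w=d.shape; u,vv=np.meshgrid(np.arange(w),np.arange(h))
    p=np.stack([(u-K[0,2])/K[0,0]*d,(vv-K[1,2])/K[1,1]*d,d],-1)
    P=(p-t)@R; P[d<=0]=np.nan; return P
E
python3 - <<'E'
from h import *
s=arm.read_state();print({k:np.round(v,3) for k,v in s.items()})
for n in("scene","side","wrist"):
    v=grab(n,n+"0"); print(n,-v[2].T@v[3],v[2][2],v[4][0,0],(v[1]>0).mean())
E
```

```text
{'clock': np.float64(0.0), 'joints': array([-1.084e+00,  3.860e-01,  7.000e-03, -1.000e-03, -1.194e+00,
       -2.590e-01]), 'joint_vel': array([-0.002, -0.   , -0.002, -0.001, -0.   , -0.   ]), 'joint_efforts': array([ 0.0000e+00, -3.9229e+01,  1.8839e+01,  4.1860e+00, -5.0000e-03,
       -0.0000e+00]), 'position': array([ 141.033, -608.28 ,  230.19 ]), 'ee_rot': array([-0.114,  0.994,  0.001, -0.   ]), 'contact_force': array([-0.458,  0.123, -0.095]), 'wrist_torque': array([ 0.026, -0.022, -0.021]), 'grasp_force': np.float64(0.0), 'gripper_width': np.float64(85.352)}
scene [ -71.812751    590.60187316 1014.2536811 ] [ 0.47964945 -0.47592508 -0.73717822] 494.06773587933696 0.9958463541666667
side [ 432.97142743 -953.08659714  891.44331276] [ 0.0978203   0.74560692 -0.65916729] 497.0620757336609 0.9960091145833333
wrist [  74.40458049 -624.21956163  373.89900285] [ 0.26365466  0.06364279 -0.96251536] 395.23803601580653 0.995947265625
```

View pics/scene0.png

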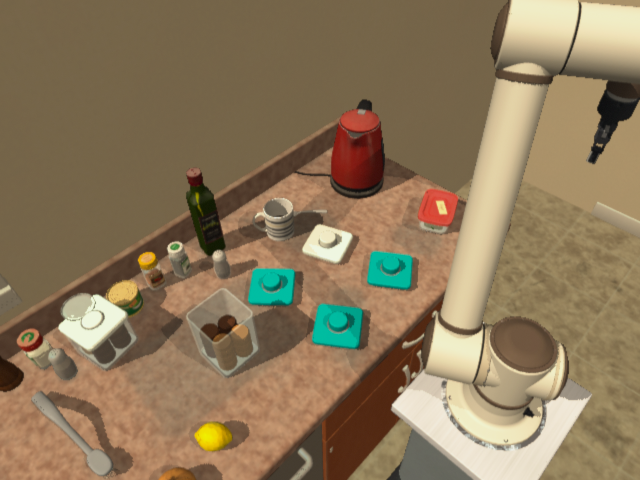

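View pics/side0.png

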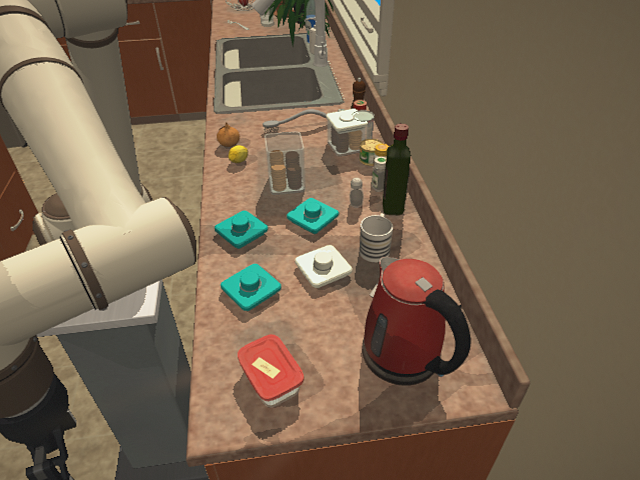

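Scene: lids at (327,243) white, and (271,285), (390,268), (338,325) teal; one more white lid at (95,325) is already on another jar. The white one on the worktop at (327,243), side view (323,262), fits the description. The open jar is at (223,332) in scene, (284,160) in side. Next I measure both and confirm with a crop.

Run:
```python
from h import *
A=load("scene0");B=load("side0")
a=cv2.resize(A[0][190:390,170:390],None,fx=2.6,fy=2.6,interpolation=cv2.INTER_CUBIC)[:,:560]
cv2.imwrite("pics/crop.png",np.hstack([cv2.resize(A[0][190:390,170:370],(400,400),interpolation=2),cv2.resize(B[0][120:300,230:410],(400,400),interpolation=2)]))
for n,v,box,jb in(("scene",A,(295,215,360,270),(180,280,265,380)),("side",B,(285,235,360,300),(255,120,315,200))):
    P=cloud(v);im=v[0]
    x0,y0,x1,y1=box;p=P[y0:y1,x0:x1].reshape(-1,3);c=im[y0:y1,x0:x1].reshape(-1,3).astype(int)
    w=(c.min(1)>120)&(c.max(1)-c.min(1)<45)
    q=p[w];print(n,"z hist",np.histogram(q[:,2],np.arange(-5,70,3)))
    for lo,hi in((20,31),(35,52)):
        m=q[(q[:,2]>lo)&(q[:,2]<hi)]
        if len(m)>10: print(lo,len(m),np.median(m,0),cv2.minAreaRect(m[:,:2].astype(np.float32)))
    x0,y0,x1,y1=jb;p=P[y0:y1,x0:x1].reshape(-1,3)
    print("jar z",np.histogram(p[:,2],np.arange(0,170,10))[0])
    m=p[(p[:,2]>142)&(p[:,2]<156)]
    if len(m)>10: print(len(m),m.mean(0),cv2.minAreaRect(m[:,:2].astype(np.float32)))
```

```text
scene z hist (array([  0,   0,   2,   2,   0,   0,   5,  14,  33, 134, 377, 248,  20,
         4,   5,   3,  25,  63,  29,   2,   0,   0,   0,   0]), array([-5, -2,  1,  4,  7, 10, 13, 16, 19, 22, 25, 28, 31, 34, 37, 40, 43,
       46, 49, 52, 55, 58, 61, 64, 67]))
20 782 [537.97926366 -55.75909658  27.01133977] ((555.11474609375, -76.9034194946289), (108.90693664550781, 114.11540222167969), 18.998252868652344)
35 127 [557.36266509 -70.54479769  47.29982241] ((556.747314453125, -74.44198608398438), (41.787357330322266, 42.49949645996094), 82.42510223388672)
jar z [2655  143  466  167  159  204  247  457  374  444  328  309  322  336
  439  199]
569 [500.87306057 316.58386676 148.30772192] ((502.12677001953125, 315.6533508300781), (109.20148468017578, 111.1763687133789), 89.7887191772461)
side z hist (array([  4,   6,   1,   0,   0,   0,   1,   6,  65, 496, 410,  25,   0,
         0,   2,  14,  95,  58,   1,   0,   0,   0,   0,   0]), array([-5, -2,  1,  4,  7, 10, 13, 16, 19, 22, 25, 28, 31, 34, 37, 40, 43,
       46, 49, 52, 55, 58, 61, 64, 67]))
20 989 [557.14482399 -84.9094394   24.7639806 ] ((558.5784912109375, -76.48951721191406), (110.46060180664062, 112.5766830444336), 19.83426284790039)
35 170 [559.6174727  -76.74840652  45.30841592] ((559.2771606445312, -76.08171081542969), (40.83084487915039, 44.3991584777832), 82.14076232910156)
jar z [773 102 160 180 112 105 102 100 128 203 196 214 212 232 252  22]
231 [504.58861374 313.82587306 146.70153538] ((504.570556640625, 315.9967956542969), (108.44096374511719, 117.09481048583984), 1.3733477592468262)
```

View pics/crop.png

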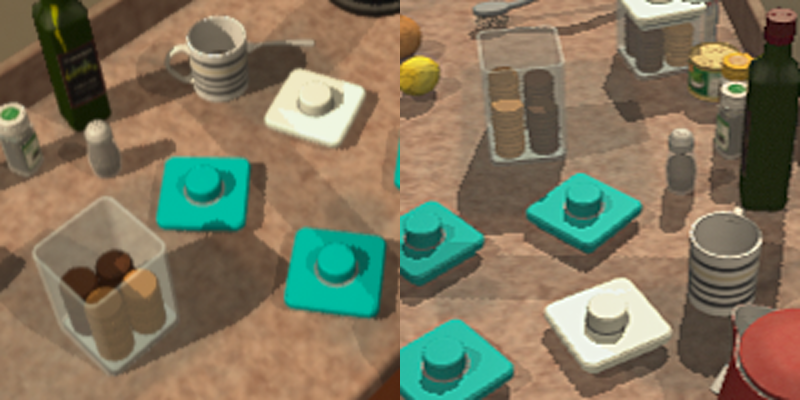

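The crop confirms it: the white lid (right panel, 607,325) lies on the worktop with its button up, beside teal look-alikes; the jar is open.
Lid: about (557,-76), yaw 19°, deck 26 mm, button top about 46 mm. Jar: about (503,316), yaw about 0, rim 150 mm. These sizes match the description. Now I hover over the lid.

```bash
cat >> h.py <<'E'
from scipy.spatial.transform import Rotation as Rn
def go(x,y,z,yaw):
    "deltas in tool axes from measured pose; yaw = direction of tool y, deg, mod 180"
    s=arm.read_state();r=Rn.from_quat(s["ee_rot"]);d=r.inv().apply(np.array([x,y,z])-s["position"])
    m=r.as_matrix();cur=np.degrees(np.arctan2(m[1,1],m[0,1]));e=(yaw-cur+90)%180-90
    print("pos",s["position"].round(1),"yaw",cur.round(2),"tilt",m[:,2].round(4),"-> d",d.round(1),"rz",-np.radians(e).round(4),"F",s["contact_force"].round(2),"j",np.round(s["joints"],2),"w",round(s["gripper_width"],1),"t",s["clock"])
E
python3 -m jog '-37 30 2 0 0 -0.01;-75 60 4 0 0 -0.02;-112 91 6 0 0 -0.03;-150 121 8 0 0 -0.04;-188 151 11 0 0 -0.06;-225 182 13 0 0 -0.07;-263 212 15 0 0 -0.08;-300 242 18 0 0 -0.09;-338 272 20 0 0 -0.1;-375 303 22 0 0 -0.11' 66
python3 -m jog '-37 30 2 0 0 0;-75 60 4 0 0 0;-112 91 6 0 0 0;-150 121 8 0 0 0;-150 121 8 0 0 0;-150 121 8 0 0 0;-150 121 8 0 0 0'
python3 -c "
from h import *
go(557,-76.3,200,109.4);grab('wrist','w_lid');go(503.5,316,300,90)"
```

```text
clock: 1.15
position: [438.9, -227.2, 209.2]
ee_rot: [-0.168, 0.986, -0.0, 0.0]
contact_force: [0.2, -1.3, -0.5]
gripper_width: 65.8
grasp_force: 0.0
clock: 1.85
position: [538.8, -65.5, 201.1]
ee_rot: [-0.168, 0.986, 0.0, -0.0]
contact_force: [0.7, -0.4, -0.1]
gripper_width: 65.7
grasp_force: 0.0
pos [538.8 -65.5 201.1] yaw 109.33 tilt [-1.e-03 -1.e-04 -1.e+00] -> d [-13.6 -16.2   1. ] rz -0.0013 F [ 0.74 -0.38 -0.11] j [ 0.18  0.27 -0.24 -0.   -1.06 -1.41] w 65.7 t 1.85
pos [538.8 -65.9 201.2] yaw 109.28 tilt [-5.e-04 -0.e+00 -1.e+00] -> d [-92.8 372.2 -98.7] rz 0.3366 F [ 0.1  -0.85  0.08] j [ 0.18  0.27 -0.24 -0.   -1.06 -1.41] w 66.0 t 1.9
```

```bash
python3 -m jog '-5 40 -20 0 0 0.04;-15 80 -40 0 0 0.08;-25 125 -60 0 0 0.12;-36 170 -80 0 0 0.16;-46 215 -99 0 0 0.2;-58 260 -99 0 0 0.24;-70 305 -99 0 0 0.28;-82 345 -99 0 0 0.32;-93 372 -99 0 0 0.337;-93 372 -99 0 0 0.337'
python3 -m jog '0 0 0 0 0 0;0 0 0 0 0 0;0 0 0 0 0 0'
python3 - <<'E'
from h import *
go(503.5,316,300,90);grab('wrist','w_jar')
A=load('w_lid');B=load('w_jar')
cv2.imwrite('pics/w2.png',np.hstack([cv2.resize(A[0],(400,300)),cv2.resize(B[0],(400,300))]))
P=cloud(A);c=A[0].astype(int);w=(c.min(2)>120)&(c.max(2)-c.min(2)<45)
for lo,hi in((22,30),(38,54)):
    m=w&(P[...,2]>lo)&(P[...,2]<hi);n,l,st,_=cv2.connectedComponentsWithStats(m.astype(np.uint8));k=1+st[1:,4].argmax();q=P[l==k];print(st[k],np.median(q,0),cv2.minAreaRect(q[:,:2].astype(np.float32)))
P=cloud(B);m=(P[...,2]>143)&(P[...,2]<157)&(abs(P[...,0]-503)<75)&(abs(P[...,1]-316)<75)
q=P[m];print(len(q),np.median(q,0),cv2.minAreaRect(q[:,:2].astype(np.float32)))
v=np.zeros((480,640),np.uint8);v[m]=255;cv2.imwrite('pics/rim.png',v)
E
```

```text
clock: 2.9
position: [504.0, 318.5, 299.5]
ee_rot: [-0.001, 1.0, -0.0, -0.0]
contact_force: [-0.2, -1.2, 0.1]
gripper_width: 65.9
grasp_force: 0.0
clock: 3.2
position: [504.2, 315.2, 300.8]
ee_rot: [0.001, 1.0, 0.0, 0.0]
contact_force: [-0.6, -0.5, -0.2]
gripper_width: 65.9
grasp_force: 0.0
pos [504.2 315.2 300.8] yaw 89.94 tilt [ 3.e-04  3.e-04 -1.e+00] -> d [0.7 0.8 0.8] rz -0.0011 F [-0.62 -0.54 -0.15] j [ 0.83  0.29  0.05  0.   -1.32 -2.4 ] w 65.9 t 3.2
[  228   172   137   127 12018] [551.48186982 -72.20399772  26.97038044] ((559.3500366210938, -75.7164306640625), (108.5542984008789, 110.53350830078125), 20.338815689086914)
[ 271  219   55   52 2195] [558.48116784 -75.19859712  47.65984085] ((559.1282958984375, -74.9730224609375), (42.54669189453125, 41.55118942260742), 48.53337097167969)
3440 [504.42835805 317.82261057 150.41607647] ((502.84918212890625, 316.7986145019531), (108.15043640136719, 108.00491333007812), 89.90266418457031)
```

View pics/w2.png

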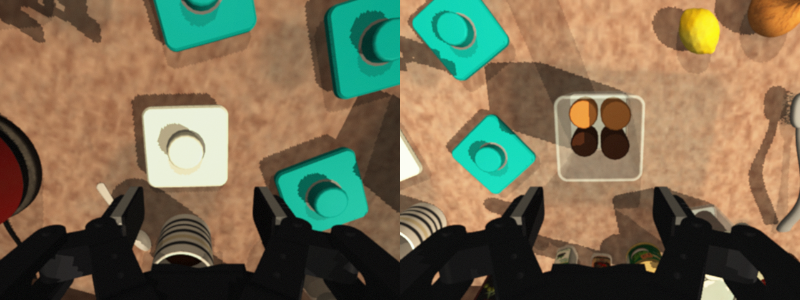

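View pics/rim.png

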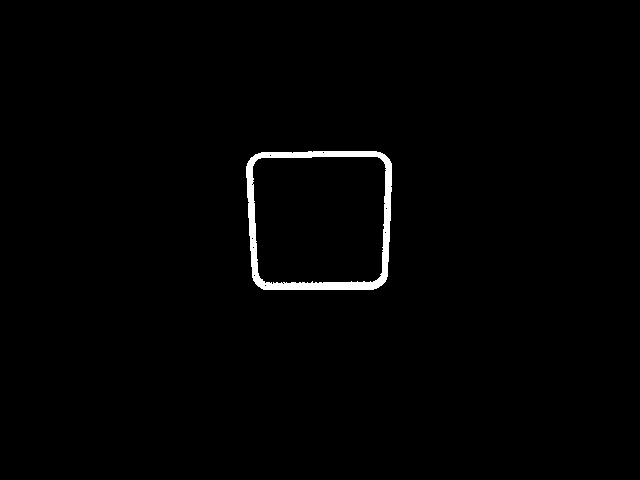

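Left half: white lid at (185,147) of the panel with teal lids around it. Right half: jar rim at (600,138) with four biscuit stacks. The rim mask is a clean 108 mm square. Wrist fixes: jar (502.9,316.8), yaw 0; lid (559.2,-75.3), yaw about 20°. Next I check the real fingertip height at this opening and work out the way back.

Run:
```python
from h import *
B=load('w_jar');P=cloud(B);m=(P[...,2]>260)&(P[...,2]<360)&(abs(P[...,0]-503)<40)
for s in(-1,1):
    q=P[m&((P[...,1]-316)*s>0)];print(len(q),q.min(0),q.max(0),np.percentile(q[:,2],[0.5,2,5]), "tip y",np.median(q[q[:,2]<np.percentile(q[:,2],5)],0))
go(559.2,-75.3,110,110)
```

```text
6157 [489.54728417 249.9986405  307.14583206] [517.04284415 284.73341237 359.9994036 ] [309.36937509 312.0403254  315.26798715] tip y [500.85415308 282.14755471 312.63834685]
6070 [489.72884744 345.5057949  308.01705267] [516.72799397 379.94253514 359.99960154] [309.37117586 312.08029585 315.20107596] tip y [501.28642998 348.30084418 312.58038491]
pos [504.2 315.4 300.8] yaw 89.95 tilt [ 4.e-04  4.e-04 -1.e+00] -> d [ -55.3 -390.7  190.7] rz -0.3499 F [-0.3   0.89  0.06] j [ 0.83  0.29  0.05  0.   -1.32 -2.4 ] w 66.3 t 3.25
```

```bash
python3 -m jog '-6 -40 10 0 0 -0.03;-13 -85 20 0 0 -0.07;-20 -130 35 0 0 -0.11;-26 -172 55 0 0 -0.15;-32 -214 77 0 0 -0.19;-38 -256 99 0 0 -0.23;-44 -298 121 0 0 -0.27;-49 -338 145 0 0 -0.31;-55 -376 170 0 0 -0.35;-55 -391 191 0 0 -0.35'
python3 -m jog '0 0 0 0 0 0;0 0 0 0 0 0;0 0 0 0 0 0;0 0 0 0 0 0'
python3 -c "
from h import *
go(559.2,-75.3,25,110)"
```

```text
clock: 4.25
position: [558.9, -77.9, 108.4]
ee_rot: [-0.173, 0.985, -0.0, -0.0]
contact_force: [-0.4, 0.6, 0.0]
gripper_width: 65.8
grasp_force: 0.0
clock: 4.65
position: [560.1, -73.3, 110.8]
ee_rot: [-0.175, 0.985, -0.0, 0.002]
contact_force: [0.3, 0.5, -0.4]
gripper_width: 66.3
grasp_force: 0.0
pos [560.1 -73.3 110.8] yaw 110.19 tilt [ 3.e-03  3.e-04 -1.e+00] -> d [ 1.8 -1.5 85.8] rz 0.0033 F [ 0.34  0.51 -0.38] j [ 0.16  0.4  -0.3   0.   -0.86 -1.38] w 66.3 t 4.65
```

```bash
python3 -m jog '1 -1 40 0 0 0;1.5 -1.5 65 0 0 0;1.5 -1.5 77 0 0 0;1.5 -1.5 82 0 0 0;1.5 -1.5 85 0 0 0;1.5 -1.5 85 0 0 0;1.5 -1.5 85 0 0 0'
python3 -c "
from h import *
go(559.2,-75.3,25,110)"
```

```text
clock: 5.35
position: [559.2, -76.0, 25.4]
ee_rot: [-0.175, 0.985, -0.0, 0.001]
contact_force: [0.5, 0.4, -0.2]
gripper_width: 66.0
grasp_force: 0.0
pos [559.2 -76.   25.4] yaw 110.12 tilt [ 2.3e-03  2.0e-04 -1.0e+00] -> d [-0.2  0.7  0.4] rz 0.002 F [ 0.5   0.39 -0.17] j [ 0.15  0.51 -0.38  0.   -0.67 -1.37] w 66.0 t 5.35
```

```bash
python3 -m jog '0 0 0 0 0 0;0 0 0 0 0 0;0 0 0 0 0 0;0 0 0 0 0 0;0 0 0 0 0 0;0 0 0 0 0 0' 20
python3 -m jog '0 0 -3 0 0 0;0 0 -8 0 0 0;0 0 -15 0 0 0;0 0 -25 0 0 0;0 0 -25 0 0 0;0 0 -25 0 0 0'
```

```text
clock: 5.95
position: [558.8, -76.2, 24.6]
ee_rot: [-0.175, 0.985, -0.0, 0.001]
contact_force: [1.0, 0.4, 2.4]
gripper_width: 43.8
grasp_force: 60.7
clock: 6.55
position: [558.5, -76.1, 49.9]
ee_rot: [-0.174, 0.985, 0.0, 0.001]
contact_force: [0.3, -0.7, -2.3]
gripper_width: 43.8
grasp_force: 61.3
```

```bash
python3 -m jog '0 0 -20 0 0 0;0 0 -50 0 0 0;0 0 -85 0 0 0;0 0 -120 0 0 0;0 0 -150 0 0 0;0 0 -170 0 0 0;0 0 -170 0 0 0;0 0 -170 0 0 0'
python3 - <<'E'
from h import *
v=grab('wrist','w_held')
go(503.7,316.5,220,90)
P=cloud(v);c=v[0].astype(int);w=(c.min(2)>110)&(c.max(2)-c.min(2)<45)
m=w&(P[...,2]>200)&(P[...,2]<240);n,l,st,_=cv2.connectedComponentsWithStats(m.astype(np.uint8));k=1+st[1:,4].argmax();q=P[l==k]
print(st[k]);c0=np.median(q,0);A=np.c_[q[:,:2]-c0[:2],np.ones(len(q))];print("plane",np.linalg.lstsq(A,q[:,2],rcond=None)[0],cv2.minAreaRect(q[:,:2].astype(np.float32)))
E
```

```text
clock: 7.35
position: [557.5, -76.0, 218.3]
ee_rot: [-0.174, 0.985, 0.001, -0.001]
contact_force: [-0.2, 0.3, -2.9]
gripper_width: 43.9
grasp_force: 61.7
pos [557.1 -76.1 217.4] yaw 110.07 tilt [-3.5e-03  5.0e-04 -1.0e+00] -> d [-84.5 387.1  -2.2] rz 0.3503 F [ 0.18 -0.45 -1.72] j [ 0.15  0.29 -0.17 -0.   -1.12 -1.37] w 43.8 t 7.4
[  172   169   294   186 26641]
plane [-8.64289006e-04  1.89004172e-03  2.18419433e+02] ((539.3208618164062, -81.01626586914062), (73.89596557617188, 112.03907012939453), 17.945261001586914)
```

View pics/w_held.png

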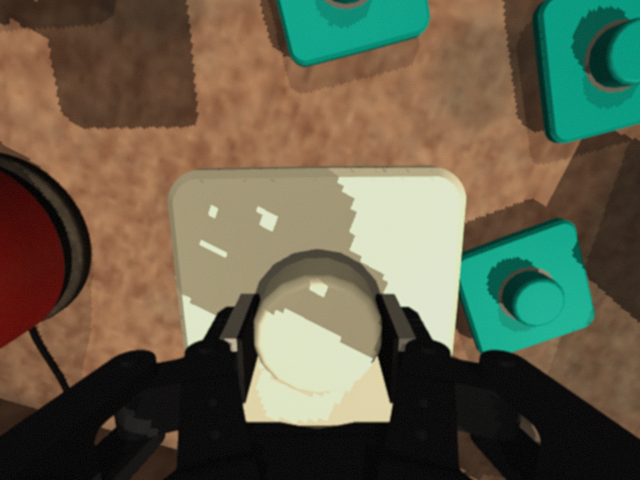

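The lid hangs level in the grip, with the button between the pads at (320,320) and the lid's near edge at row 170. Now I measure its centre and yaw in the hand against the tool.

Run:
```python
from h import *
v=load('w_held');P=cloud(v);c=v[0].astype(int);w=(c.min(2)>90)&(c.max(2)-c.min(2)<60)
m=w&(P[...,2]>212)&(P[...,2]<224);n,l,st,_=cv2.connectedComponentsWithStats(m.astype(np.uint8));k=1+st[1:,4].argmax();m=l==k
s=arm.read_state();r=Rn.from_quat(s["ee_rot"])
T=r.inv().apply(P.reshape(-1,3)-s["position"]).reshape(P.shape)
# near edge: per column topmost row ; sides: per row leftmost / rightmost
cols=range(215,425,5);E=np.array([T[np.where(m[:,u])[0][0],u] for u in cols])
rows=range(205,285,3);L=np.array([T[a,np.where(m[a])[0][0]] for a in rows]);R=np.array([T[a,np.where(m[a])[0][-1]] for a in rows])
def fit(a,b):
    p=np.polyfit(a,b,1);e=abs(b-np.polyval(p,a));g=e<=np.percentile(e,75);return np.polyfit(a[g],b[g],1)
e=fit(E[:,1],E[:,0]);lf=fit(L[:,0],L[:,1]);rt=fit(R[:,0],R[:,1])
print("near edge slope(deg),x at y0",np.degrees(e[0]),e[1]);print("L",np.degrees(lf[0]),lf[1]+lf[0]*25,"R",np.degrees(rt[0]),rt[1]+rt[0]*25, "z",np.median(T[m],0)[2])
B=load('w_held')
g=(T[...,2]<5)&(T[...,2]>-30)&(abs(T[...,0])<20)&~m&(c.max(2)<90)
for sg in(-1,1):
    q=T[g&(T[...,1]*sg>15)&(T[...,1]*sg<45)];print("finger",len(q),q.min(0),q.max(0))
```

```text
near edge slope(deg),x at y0 0.6915905151789004 55.57963667682618
L 0.18094970452928702 -55.64886683277225 R -1.1553279375651584 55.286519323940524 z -0.8636189922850639
finger 1541 [-10.37191351 -35.59160025 -29.98757068] [ 19.81329644 -15.05017524   0.12003721]
finger 1580 [-11.08731819  15.00513128 -29.96964353] [19.87574636 35.3907762   0.15273021]
```

```bash
python3 -m jog '-4 20 -2 0 0 0.02;-12 55 -2 0 0 0.05;-21 97 -2 0 0 0.09;-30 140 -2 0 0 0.13;-40 183 -2 0 0 0.17;-49 226 -2 0 0 0.21;-58 268 -2 0 0 0.25;-67 310 -2 0 0 0.29;-76 350 -2 0 0 0.33;-84 375 -2 0 0 0.3625'
python3 -m jog '0 13 0 0 0 0;0 13 0 0 0 0;0 13 0 0 0 0;0 13 0 0 0 0;0 13 0 0 0 0'
python3 - <<'E'
from h import *
go(502.8,317,174,89.3)
v=grab('wrist','w_over');a=grab('side','s_over');b=grab('scene','c_over')
cv2.imwrite('pics/over.png',np.hstack([cv2.resize(v[0],(400,300)),cv2.resize(a[0][60:210,200:400],(400,300))]))
E
```

```text
clock: 8.4
position: [506.8, 306.9, 218.7]
ee_rot: [0.006, 1.0, -0.001, -0.002]
contact_force: [0.5, -0.6, -1.8]
gripper_width: 43.8
grasp_force: 61.6
clock: 8.9
position: [508.7, 316.6, 221.3]
ee_rot: [0.007, 1.0, -0.0, -0.0]
contact_force: [-0.0, 0.3, -1.6]
gripper_width: 44.1
grasp_force: 61.6
pos [508.7 316.6 221.3] yaw 89.25 tilt [-2.e-04 -2.e-04 -1.e+00] -> d [ 5.9  0.3 47.3] rz -0.0009 F [-0.03  0.3  -1.58] j [ 0.83  0.35 -0.07 -0.   -1.15 -2.41] w 44.1 t 8.9
```

View pics/over.png

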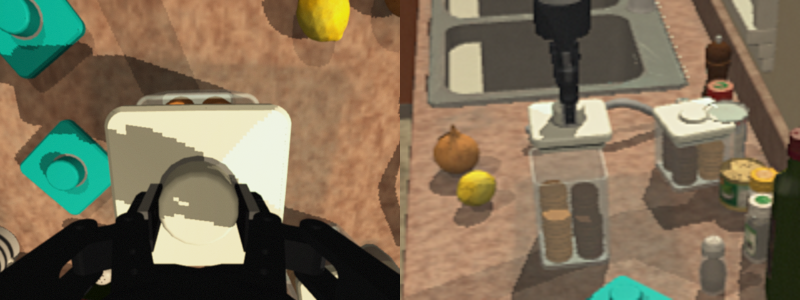

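The lid is held square above the jar with its far rim just visible, and the side view shows it clear of the rim. I centre it and lower it to just above the mouth.

```bash
python3 -m jog '3 0.3 10 0 0 0;5.9 0.3 25 0 0 0;5.9 0.3 36 0 0 0;5.9 0.3 42 0 0 0;5.9 0.3 42 0 0 0;5.9 0.3 42 0 0 0;5.9 0.3 42 0 0 0'
python3 - <<'E'
from h import *
go(502.8,317,170,89.3)
v=grab('wrist','w_over2');P=cloud(v)
s=arm.read_state();r=Rn.from_quat(s["ee_rot"]);T=r.inv().apply(P.reshape(-1,3)-s["position"]).reshape(P.shape)
c=v[0].astype(int);w=(c.min(2)>90)&(c.max(2)-c.min(2)<60)&(abs(T[...,2])<4)
n,l,st,_=cv2.connectedComponentsWithStats(w.astype(np.uint8));m=l==1+st[1:,4].argmax();q=T[m]
print(np.median(q,0),np.percentile(q,[.2,99.8],0).round(1))
E
```

```text
clock: 9.75
position: [503.1, 318.5, 180.0]
ee_rot: [0.006, 1.0, 0.0, 0.001]
contact_force: [0.0, -0.1, -0.7]
gripper_width: 43.8
grasp_force: 61.7
pos [503.1 318.5 180. ] yaw 89.34 tilt [ 1.1e-03  8.0e-04 -1.0e+00] -> d [ 0.3 -1.5 10. ] rz 0.0006 F [ 0.04 -0.07 -0.75] j [ 0.84  0.37 -0.14  0.   -1.05 -2.42] w 43.8 t 9.75
[33.29680474  1.39926295 -0.05312818] [[-14.1 -55.4  -1.9]
 [ 56.   55.5   3.4]]
```

```bash
python3 -m jog '0 -0.8 3 0 0 0;0 -0.8 4 0 0 0;0 -0.8 4 0 0 0'
python3 -c "
from h import *
go(502.8,317,170,89.3)"
python3 -m jog '0 0 1 0 0 0;0 0 2 0 0 0;0 0 2 0 0 0'
python3 -c "
from h import *
go(502.8,317,170,89.3)"
```

```text
clock: 10.1
position: [502.5, 317.3, 175.1]
ee_rot: [0.006, 1.0, -0.0, -0.0]
contact_force: [-0.7, 0.1, -2.9]
gripper_width: 44.2
grasp_force: 61.7
pos [502.5 317.3 175.1] yaw 89.32 tilt [-3.e-04 -3.e-04 -1.e+00] -> d [-0.3 -0.3  5.1] rz 0.0004 F [-0.7   0.08 -2.91] j [ 0.84  0.38 -0.15 -0.   -1.04 -2.42] w 44.2 t 10.1
clock: 10.4
position: [502.5, 317.4, 173.1]
ee_rot: [0.006, 1.0, -0.0, -0.0]
contact_force: [0.6, 1.0, -1.7]
gripper_width: 43.9
grasp_force: 61.7
pos [502.5 317.4 173.1] yaw 89.33 tilt [-3.e-04 -2.e-04 -1.e+00] -> d [-0.3 -0.4  3.1] rz 0.0005 F [ 0.57  0.96 -1.68] j [ 0.84  0.38 -0.15 -0.   -1.04 -2.42] w 43.9 t 10.4
```

```bash
python3 -m jog '0 -0.2 1.5 0 0 0;0 -0.2 3 0 0 0;0 -0.2 3 0 0 0' | sed -n 2,4p
python3 -m jog '0 0 1.5 0 0 0;0 0 3 0 0 0;0 0 3 0 0 0' | sed -n 2,4p
python3 -m jog '0 0 1 0 0 0;0 0 2 0 0 0;0 0 2 0 0 0' | sed -n 2,4p
```

```text
position: [502.5, 317.1, 170.0]
ee_rot: [0.006, 1.0, -0.0, -0.0]
contact_force: [0.8, 0.2, -1.8]
position: [502.5, 317.1, 167.0]
ee_rot: [0.006, 1.0, -0.0, -0.0]
contact_force: [-0.0, -0.7, -1.7]
position: [502.5, 317.1, 165.1]
ee_rot: [0.006, 1.0, -0.0, -0.0]
contact_force: [-0.2, -0.2, -2.6]
```

```bash
python3 -m jog '0 0 1 0 0 0;0 0 2 0 0 0;0 0 2 0 0 0' | sed -n 2,4p
python3 -m jog '0 0 1 0 0 0;0 0 1 0 0 0' | sed -n 2,4p
python3 -m jog '0 0 1 0 0 0;0 0 1 0 0 0' | sed -n 2,4p
```

```text
position: [502.5, 317.1, 163.1]
ee_rot: [0.006, 1.0, -0.0, -0.0]
contact_force: [-0.7, -0.9, -1.6]
position: [502.7, 317.3, 162.7]
ee_rot: [0.006, 1.0, 0.0, 0.0]
contact_force: [-0.7, -0.6, -0.8]
position: [502.7, 317.3, 161.8]
ee_rot: [0.006, 1.0, 0.0, 0.0]
contact_force: [-1.5, -1.6, 2.0]
```

```bash
python3 -m jog '0 0 0 0 0 0;0 0 0 0 0 0;0 0 0 0 0 0;0 0 0 0 0 0' 66 | sed -n 2,5p
python3 -m jog '0 0 -20 0 0 0;0 0 -50 0 0 0;0 0 -80 0 0 0;0 0 -100 0 0 0;0 0 -100 0 0 0;0 0 -100 0 0 0;0 0 -100 0 0 0;0 0 -100 0 0 0' 0
python3 - <<'E'
from h import *
go(502.7,317.2,190,89.3)
v=grab('wrist','w_home');P=cloud(v);c=v[0].astype(int);w=(c.min(2)>90)&(c.max(2)-c.min(2)<60)
for lo,hi in((156,170),(172,190)):
    m=w&(P[...,2]>lo)&(P[...,2]<hi);n,l,st,_=cv2.connectedComponentsWithStats(m.astype(np.uint8));q=P[l==1+st[1:,4].argmax()]
    c0=q.mean(0);print(len(q),c0.round(1),np.median(q[:,2]),np.linalg.lstsq(np.c_[q[:,:2]-c0[:2],np.ones(len(q))],q[:,2],rcond=None)[0].round(4),cv2.minAreaRect(q[:,:2].astype(np.float32)))
a=grab('side','s_home')
cv2.imwrite('pics/home.png',np.hstack([cv2.resize(v[0],(400,300)),cv2.resize(a[0][100:200,220:353],(400,300),interpolation=2)]))
E
```

```text
position: [502.7, 317.3, 161.3]
ee_rot: [0.006, 1.0, 0.0, 0.0]
contact_force: [-0.7, 0.6, -0.6]
gripper_width: 66.3
clock: 13.2
position: [502.2, 316.8, 259.8]
ee_rot: [0.006, 1.0, -0.001, -0.001]
contact_force: [0.4, -0.2, -0.0]
gripper_width: -0.2
grasp_force: 0.0
pos [502.2 316.8 259.8] yaw 89.32 tilt [-0.002  -0.0018 -1.    ] -> d [-0.7  0.5 69.8] rz 0.0004 F [ 0.41 -0.2  -0.03] j [ 0.84  0.31 -0.02 -0.   -1.23 -2.42] w -0.2 t 13.2
21910 [492.5 318.1 162.8] 162.91800064258484 [2.800000e-03 1.000000e-03 1.628437e+02] ((502.36907958984375, 317.5572509765625), (112.09563446044922, 111.7280502319336), 89.78469848632812)
4412 [501.3 317.8 183.7] 183.87894667973478 [ 1.390000e-02 -1.170000e-02  1.837347e+02] ((502.6256103515625, 317.7806396484375), (44.30826950073242, 45.078643798828125), 27.662044525146484)
```

View pics/home.png

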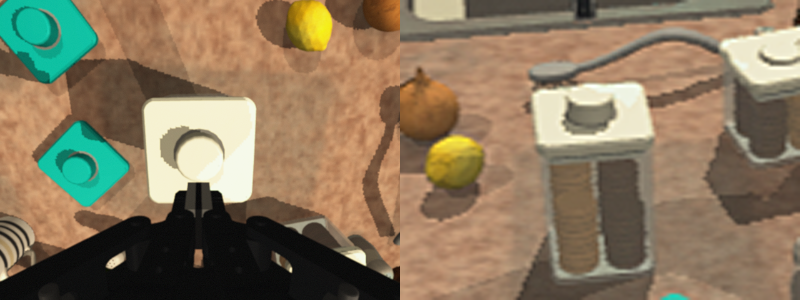

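The lid sits flush and level on the rim (deck about 162 mm, centre (502.4,317.5), yaw about 0), and the button is up with its top at about 183 mm. With the fingers shut, I go down to the button and feel for it.

```bash
python3 -m jog '0 0 25 0 0 0;-0.5 0.7 50 0 0 0;-0.5 0.7 66 0 0 0;-0.5 0.7 72 0 0 0;-0.5 0.7 72 0 0 0;-0.5 0.7 72 0 0 0;-0.5 0.7 72 0 0 0' | sed -n 2,4p
python3 -m jog '0 0 1 0 0 0;0 0 2 0 0 0;0 0 2 0 0 0' | sed -n '2p;4p'
python3 -m jog '0 0 1 0 0 0;0 0 2 0 0 0;0 0 2 0 0 0' | sed -n '2p;4p'
python3 -m jog '0 0 1 0 0 0;0 0 1 0 0 0' | sed -n '2p;4p'
python3 -m jog '0 0 1 0 0 0;0 0 1 0 0 0' | sed -n '2p;4p'
```

```text
position: [503.6, 318.4, 190.5]
ee_rot: [0.006, 1.0, 0.001, 0.001]
contact_force: [0.3, 0.2, 0.4]
position: [503.1, 317.9, 187.5]
contact_force: [-1.0, 0.1, 0.3]
position: [503.0, 317.8, 185.1]
contact_force: [0.5, 0.5, -0.3]
position: [503.1, 317.8, 184.1]
contact_force: [0.6, 1.0, 0.1]
position: [503.1, 317.9, 183.2]
contact_force: [0.1, -0.1, -0.3]
```

```bash
for i in 1 ; do :; done
python3 -m jog '0 0 1 0 0 0;0 0 1 0 0 0' | sed -n '2p;4p'
python3 -m jog '0 0 1 0 0 0;0 0 1 0 0 0' | sed -n '2p;4p'
python3 -m jog '0 0 1 0 0 0;0 0 1 0 0 0' | sed -n '2p;4p'
python3 -m jog '0 0 1 0 0 0;0 0 1 0 0 0' | sed -n '2p;4p'
```

```text
position: [503.2, 318.0, 182.5]
contact_force: [-0.3, 0.0, 1.2]
position: [503.2, 317.9, 181.4]
contact_force: [0.2, -0.8, 0.8]
position: [503.2, 317.9, 180.3]
contact_force: [-0.1, 0.3, 0.8]
position: [503.2, 317.9, 179.4]
contact_force: [0.1, 0.0, 2.1]
```

```bash
python3 -m jog '0 0 1 0 0 0;0 0 1 0 0 0' | sed -n '2p;4p'
python3 -m jog '0 0 1 0 0 0;0 0 1 0 0 0' | sed -n '2p;4p'
python3 -m jog '0 0 1 0 0 0;0 0 1 0 0 0' | sed -n '2p;4p'
```

```text
position: [503.2, 318.0, 178.8]
contact_force: [-0.8, -0.6, 5.3]
position: [503.3, 318.0, 178.2]
contact_force: [-1.5, -1.2, 6.7]
position: [503.3, 318.0, 177.5]
contact_force: [-2.2, -1.1, 8.0]
```

```bash
python3 -m jog '0 0 1 0 0 0;0 0 1 0 0 0' | sed -n '2p;4p'
python3 -m jog '0 0 1 0 0 0;0 0 1 0 0 0' | sed -n '2p;4p'
```

```text
position: [503.3, 318.0, 176.8]
contact_force: [-2.7, -0.8, 8.7]
position: [503.3, 318.0, 176.2]
contact_force: [-3.4, -1.2, 9.3]
```

```bash
python3 -m jog '0 0 0.7 0 0 0;0 0 0.7 0 0 0' | sed -n '2p;4p'
```

```text
position: [503.3, 318.0, 175.6]
contact_force: [-3.9, -1.6, 9.7]
```

```bash
python3 -m jog '0.8 -0.3 0.7 0 0 0;0.8 -0.3 0.7 0 0 0' | sed -n '2p;4p'
python3 -m jog '0 0 0.8 0 0 0;0 0 0.8 0 0 0' | sed -n '2p;4p'
```

```text
position: [503.2, 318.0, 175.3]
contact_force: [-3.0, -1.4, 10.6]
position: [503.0, 318.0, 173.3]
contact_force: [1.3, -0.7, 2.9]
```

```bash
python3 -m jog '0 0 0.8 0 0 0;0 0 0.8 0 0 0' | sed -n '2p;4p'
```

```text
position: [503.0, 318.0, 171.8]
contact_force: [0.2, 0.6, 3.3]
```

```bash
python3 -m jog '0 0 0.7 0 0 0;0 0 0.7 0 0 0' | sed -n '2p;4p'
python3 -m jog '0 0 0.5 0 0 0;0 0 0.5 0 0 0' | sed -n '2p;4p'
```

```text
position: [503.0, 318.1, 171.8]
contact_force: [-0.9, -1.0, 8.6]
position: [503.1, 318.1, 171.8]
contact_force: [-1.7, -0.6, 10.0]
```

It gave way past 10.6 N, fell to about 3 N, then stopped dead at 171.8 mm, which is 9.8 mm above the deck. I lift off and check that it stays down.

```bash
python3 -m jog '0 0 -3 0 0 0;0 0 -10 0 0 0;0 0 -35 0 0 0;0 0 -70 0 0 0;0 0 -90 0 0 0;0 0 -90 0 0 0;0 0 -90 0 0 0;0 0 -90 0 0 0;0 0 -90 0 0 0' | sed -n '1,2p;4p'
python3 - <<'E'
from h import *
v=grab('wrist','w_end');P=cloud(v);c=v[0].astype(int);w=(c.min(2)>90)&(c.max(2)-c.min(2)<60)
for lo,hi in((156,168),(169,190)):
    m=w&(P[...,2]>lo)&(P[...,2]<hi);n,l,st,_=cv2.connectedComponentsWithStats(m.astype(np.uint8));q=P[l==1+st[1:,4].argmax()]
    print(len(q),np.median(q,0),cv2.minAreaRect(q[:,:2].astype(np.float32)))
b=grab('scene','c_end');a=grab('side','s_end')
cv2.imwrite('pics/end.png',np.hstack([cv2.resize(b[0],(400,300)),cv2.resize(a[0][60:260,220:420],(400,300),interpolation=2)]))
E
```

```text
clock: 18.9
position: [501.8, 317.2, 258.5]
contact_force: [0.0, -0.5, -0.2]
22545 [486.62533432 320.3992083  162.91569783] ((502.3277282714844, 317.5060119628906), (112.5230484008789, 111.42790222167969), 89.56175994873047)
4034 [501.30691549 317.73727177 172.59698198] ((502.65740966796875, 317.5282897949219), (44.148338317871094, 45.14174270629883), 23.42286491394043)
```

View pics/end.png

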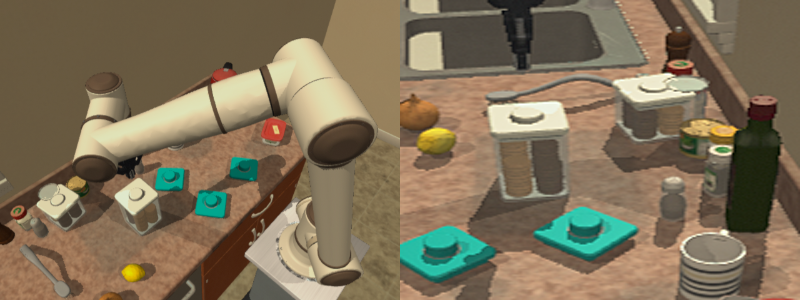

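The button has stayed down: its top is at 172.6 mm by the camera, against 183.9 mm before. The lid is still flush and the jar has not moved. The side view shows the flat button on the jar at (527,115), with the mug and shaker standing and the gripper clear.

```bash
python3 -c "
from bench import arm
print(arm.job_done())"
```

```text
the job is handed in; nothing more can be done
None
```

The white lid is fully home in the jar and its button is clicked down and staying down; the jar saw about 11 N at most, nothing I could see had been disturbed, and the job was handed in at about 19 s.

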